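Clear the old nozzle cap out of the sauce rack and seat the fresh mustard bottle

TASK

The nozzle cap of an old bottle has been left lying at the bottom of one of the two empty wells of the wooden sauce-bottle rack: feel in the wells for it and put it into the steel dish tub. Then press the fresh yellow mustard bottle upright and fully home in the middle well, and let go of it. Feel and press gently, never leaning on the rack with more than about 2 kg, and leave everything else where it stands.

Things in the scene. Friction and masses are not known exactly. Their poses are not given: they have to be found in the camera images.
- rack: Beech block 100 x 292 x 64 mm fixed on the counter; three round black-lined wells in a row along its y, 95 mm apart, 65 mm across, 56 mm deep. Origin: centre of the underside; x away from the robot, y to its left (turned up to 0.3 rad). The left well (+y) holds a red bottle; the middle and right wells are empty but for the cap. Limit 50 N in all, the leaves' pinch included: push below 20 N.
- well_middle (a point): Centre of the middle well's floor, 8 mm above the counter, axes as the rack's. Middle and right wells alike: the floor is a soft black pad that gives 1 mm per 6 N, 4 mm at most; two steel spring leaves, at +x and -x, stand 4 mm into the well, 15 to 39 mm above the floor. Pushing a bottle past them takes up to 15 N and they hold it wherever it is let go, so press until it stands on the floor.
- well_right (a point): Centre of the right well's floor (-y end), 8 mm above the counter. The old cap stands nozzle up, within 3 mm of the centre, in this well or the middle one: black in black, 40 g, skirt 52 mm across and 15 mm high, then a nozzle 15 mm across at 24 mm, 13 mm across at its top 42 mm above the floor. Pinch it by the nozzle, closing along the row (rack's y). No bottle goes in here.
- mustard_center (a point): Centre, 69 mm above the underside, of the yellow squeeze bottle standing loose on the counter: 138 mm high, 0.32 kg, 62 mm across from 11 to 110 mm up, foot tapered to 55 mm, black flat cap 52 mm across from 118 to 138 mm. z points to the cap. Home in the middle well, this point is 69 mm above well_middle and the bottle stands 82 mm out of the well.
- tub: Steel dish tub, fixed, open on top: 176 mm along its x, 116 mm along its y, 65 mm high, walls 3 mm. Origin: centre of its underside. The old cap goes in here, a drop from the height of the rim does no harm.
- ketchup_center (a point): Centre, 80 mm up, of the red ketchup bottle in the left well: 62 mm across, 160 mm high with the same black nozzle cap as the one left behind, its top 168 mm above the counter; leave it.
- pepper_mill: Turned dark wooden pepper mill, 54 mm across, 170 mm high, loose; origin under its centre; leave it.
- chutney: Amber glass jar of chutney with a brass lid, 68 mm across, 85 mm high, loose; origin under its centre; leave it.
- pick_cup: White china cup, 68 mm across, 70 mm high, loose; origin under its centre; leave it.
Things that resemble listed ones, but are neither listed nor needed, are in the scene too. What is shaped like the part that bears mustard_center but blue is not meant.

How it is judged:
On the way, in this order (a step that is already met when the one before it is completed fails the run):
1. the old cap lies in the dish tub, let go (contact force between tub and anything else above 0.15 N and contact force between tub and the fingers below 0.02 N), for 0.3 s.
2. the mustard bottle stands home in the middle well (z of mustard_center in the frame of well_middle below 0.072 m and horizontal distance between mustard_center and well_middle below 0.006 m), for 0.2 s.
At the end, for the whole second after the job is handed in: The mustard bottle stands free and upright (within 4 degrees) in the middle well, its foot within 3 mm of the floor of the well and its axis within 6 mm of the well's, and the old cap lies in the dish tub (all of step 2 and z of mustard_center in the frame of well_middle above 0.065 m and angle between mustard_center's own z axis and vertical below 0.07 rad and contact force between tub and anything else above 0.15 N); the robot touches nothing.
It fails at once if the contact forces on the rack add up to more than 50 N (contact force between rack and anything else above 50 N).
It fails at once if the ketchup bottle is pulled out or shoved by more than 15 mm (distance of ketchup_center from where it was at the start of the episode above 0.015 m).
It fails at once if another thing is moved by more than 20 mm (distance of any of pepper_mill, chutney, pick_cup from where it was at the start of the episode above 0.02 m).
It also fails if it takes over 64 s, if anything falls off the work surface, if the arm or the gripper's body presses on something with over 40 N, if the wrist force passes 120 N, or if a joint passes its speed limit or range.

ROBOT

A 7-joint arm with a two-finger parallel gripper is mounted at the origin on the work surface. World frame = base frame: x ahead of the robot, y to its left, z up, the work surface at z = 0. Lengths are in m, angles in rad, forces in N, time in s.
With the tool pointing down it reaches from about 0.425 to 0.875 m from the base axis. Payload 4.7 kg.
Tool frame: the origin (TCP) lies on the centre line of the jaws, within the pads' length; the fingertips stand 22 mm ahead of it and the grasp point (between the pads) lies 3 mm ahead of it (ctrl.tcp_to_tips is the z of the fingertips in the tool frame, in m); z points along the fingers, y is the direction in which the jaws open and shut (so a half turn about z gives the same grasp; the last joint's range is limited). The gripper opens to 87 mm and grips with 3 to 60 N. Pads are 19 mm wide; open, the fingers measure 117 mm over their backs; the gripper's body (75 mm by 190 mm) begins 51 mm behind the grasp point.
Start: joints at [0.014, 0.321, -0.07, 1.45, 0.023, 1.371, -0.057], TCP at [0.65, -0, 0.245] pointing down, gripper open.
Joint ranges: [-2.86, 2.86], [-0.3, 2.09], [-1.38, 1.24], [0.06, 2.45], [-1.56, 4.7], [0.09, 2.05], [-2.69, 2.69]. Speed limits (rad/s): [2.57, 2.57, 3.14, 3.14, 3.14, 3.14, 3.14].

INTERFACE

Orientations are given as a rotation vector (axis times angle).
In Python, from bench import ctrl, cams gives the robot as it stands.
- The arm moves only by the tool move_arm, never from a script. Its argument "deltas" is a list of rows, each an object with "linear": the shift along the tool's x, y, z as a fraction of full scale, a list of three; "turn": the turn, a rotation vector about the tool's x, y, z as a fraction of full scale, a list of three; "claw": the closure, from 0 (fully open) to 1 (shut). In form: [{"linear": [tx, ty, tz], "turn": [wx, wy, wz], "claw": claw}, ...]. A call has 1 to 20 rows; each row shifts and turns the commanded pose from where the row before left it, along the tool's axes as they then stand; what a row does not reach is not made up. Full scale, the value 1, is 0.03 m for a shift and 4 degrees for a turn. A row lasts 1/12 s, in which the tool goes at most 41.7 mm and 7.16 degrees, less where a joint would pass 70% of its speed; a pose out of reach is approached as far as the arm can. A call with a number of a shift or a turn outside -1 to 1 is refused whole. A call with a gripper value outside its range is refused whole. The fingers move at their own pace and stop on an object; "grip_force" is the grip in N (left out, the last holds). Time passes only in rows, so rows that do not move let the fingers close. It gives the time, the measured TCP pose, the force and the opening at its end, in the units of the state.
- ctrl.get_state(): the state, without advancing time (a new reading comes with each control period).
- cams.get_image(name): name is "scene" or "side" or "wrist"; returns a dict with "image" (480x640x3 uint8, red, green, blue), "K" (3x3 intrinsics, pixels), "world_from_camera" (4x4, takes a point from camera to world coordinates); the wrist camera has in their place "tool_from_camera" (4x4, takes a point from camera to tool coordinates, whose origin is the TCP and whose axes are the flange's). Camera axes: x right, y down, z forward; pixel columns grow to the right and rows downward; lengths in m; the calibration is good to about 2 mm. A picture is of the moment at which its call begins: read the wrist's pose just before it. There is no depth.
- ctrl.close_job(): hands the job in, once; it reports no verdict.
The state is a dict: "time": time; "joint_positions": joint angles; "qd": joint speeds; "joint_torque": joint torques, N m; "position": TCP position; "tool_rot": TCP orientation; "ft_force": force on the tool from outside, world axes, zero at the start; "torque": the same for the moment, N m; "grip_width": opening from 0.0 (shut) to 1.0 (fully open).
Only numpy, scipy, OpenCV 4.12 (cv2) and the standard library are available. Lean on these libraries where they do the work, as an engineer would, in place of code of your own. Each camera call takes 0.05 s, during which the arm holds its last target. There are 200 camera calls.

## Working session

There is one attempt and no reset: what is moved stays moved. The work goes in short steps, Python scripts to look and compute and a tool call to move; the robot and the scene stay as the last step left them, time stands still between calls to the robot, and variables do not carry over. Pictures are saved under pics/ and viewed, about 8 in all and at most 12, crops included, and the job is handed in when it is done.

Besides the shell and the picture viewer there is one more tool, called after "Emit:" as name(argument=value, ...) on one line, values as JSON. move_arm: Moves the arm, as the interface text tells. Shift numbers are shares of 0.03 m and turn numbers shares of 4 degrees, none past 1 either way. Its arguments: {"type":"object","properties":{"deltas":{"type":"array"},"grip_force":{"type":"number"}},"required":["deltas"]}

```bash
mkdir -p pics
cat > h.py <<'E'
import numpy as np, cv2
from bench import ctrl, cams
from scipy.spatial.transform import Rotation as R
def grab(n):
    s=ctrl.get_state(); d=cams.get_image(n)
    if n=='wrist':
        T=np.eye(4);T[:3,:3]=R.from_rotvec(s['tool_rot']).as_matrix();T[:3,3]=s['position']
        M=T@np.array(d['tool_from_camera'])
    else: M=np.array(d['world_from_camera'])
    return np.array(d['image'])[...,::-1].copy(),np.array(d['K']),M
def ray(K,M,uv):
    d=M[:3,:3]@np.linalg.solve(K,[uv[0],uv[1],1.]); return M[:3,3],d
def onz(K,M,uv,z):
    o,d=ray(K,M,uv); return o+d*(z-o[2])/d[2]
def proj(K,M,p):
    c=np.linalg.inv(M)@np.r_[p,1]; q=K@c[:3]; return q[:2]/q[2]
E
python3 - <<'E'
from h import *
ims=[]
for n in ['scene','side','wrist']:
    im,K,M=grab(n); cv2.imwrite(f'pics/{n}0.png',im); np.savez(f'{n}0.npz',K=K,M=M); print(n,K[0,0],M[:3,3].round(3),M[:3,2].round(2))
s=ctrl.get_state();print(s)
print(ctrl.tcp_to_tips)
E
```

```text
scene 468.27721606445886 [ 0.878 -0.337  0.852] [-0.38  0.39 -0.84]
side 581.5245428864955 [ 0.124 -0.757  0.607] [ 0.4   0.76 -0.52]
wrist 367.726895815914 [0.651 0.08  0.384] [-0.   -0.29 -0.96]
{'time': 0.15, 'joint_positions': array([ 0.01411636,  0.32165452, -0.07009724,  1.45141927,  0.0226074 ,
        1.37079804, -0.05690628]), 'qd': array([ 1.45390602e-03, -1.21676340e-03,  8.21387221e-04, -4.85647829e-03,
       -7.31248741e-05,  7.93421164e-04, -5.97574264e-05]), 'joint_torque': array([ 2.16972071e-04, -4.91794288e+01, -4.04079035e-01, -3.12878716e+01,
       -6.39387709e-02,  4.04033612e-02,  9.90178205e-05]), 'position': array([ 6.49602728e-01, -5.02338888e-05,  2.43699369e-01]), 'tool_rot': array([-2.22072443e+00, -2.22075909e+00,  1.75489995e-03]), 'ft_force': array([ 0.05329191, -0.12464359,  0.03931854]), 'torque': array([-0.03131713, -0.00120355, -0.03056023]), 'grip_width': 1.0025246177533664}
0.022
```

View pics/scene0.png

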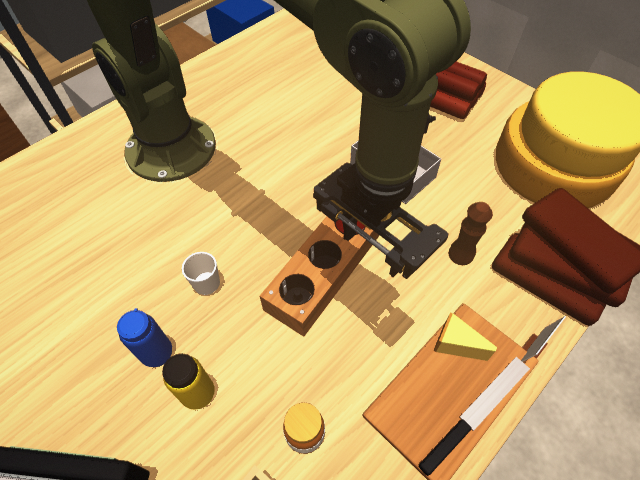

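View pics/side0.png

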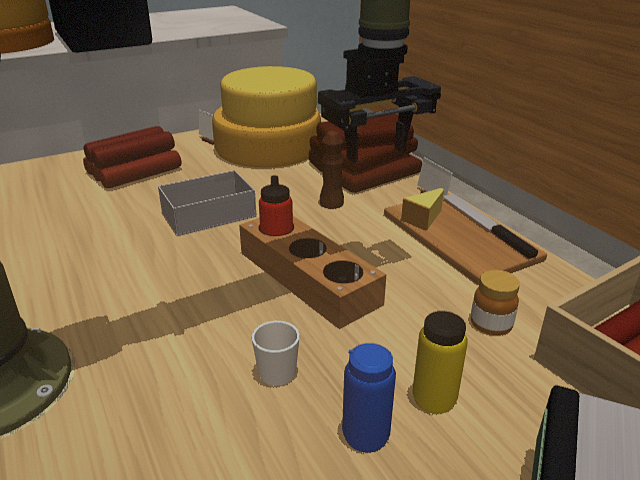

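Scene view: the empty wells are at (325,254) for the middle and (296,289) for the right. The yellow-bodied, black-capped bottle is at scene (183,370) and side (443,360). The blue bottle at scene (137,325) and side (370,400), the cheese wheel at scene (575,140) and the wedge at (468,337) don't fit the description. The tub is at side (207,200).

```bash
cat > m0.py <<'E'
from h import *
out=[]
W={}
def blob(mask,seed,r=8):
    n,l,st,c=cv2.connectedComponentsWithStats(mask.astype(np.uint8))
    x,y=seed; w=l[y-r:y+r,x-r:x+r].ravel(); w=w[w>0]
    k=np.bincount(w).argmax(); return (l==k),st[k]
for n,seeds in [('scene',{'mid':(325,256),'right':(296,291),'cap':(182,372)}),('side',{'mid':(305,249),'right':(341,273),'cap':(444,328)})]:
    im=cv2.imread(f'pics/{n}0.png');z=np.load(f'{n}0.npz');K,M=z['K'],z['M']
    g=im.max(2)
    for k,s in seeds.items():
        b,st=blob(g<75,s)
        cs,_=cv2.findContours(b.astype(np.uint8),cv2.RETR_EXTERNAL,cv2.CHAIN_APPROX_NONE)
        c=max(cs,key=cv2.contourArea); h=cv2.convexHull(c)
        zz=.138 if k=='cap' else .064
        P=np.array([onz(K,M,p[0],zz)[:2] for p in h],np.float32)
        (cx,cy),rr=cv2.minEnclosingCircle(P)
        print(n,k,st[:5],np.round([cx,cy,rr],4))
        for q in h: cv2.circle(im,tuple(int(v) for v in q[0]),0,(0,255,0),-1)
    if n=='scene': a=cv2.resize(im[225:325,240:380],None,fx=4,fy=4,interpolation=2); b2=cv2.resize(im[300:420,100:240],(400,342))
    else: c2=cv2.resize(im[225:300,275:385],(400,272))
    # tub rim corners
a=np.clip(a.astype(float)*1.0,0,255).astype(np.uint8)
can=np.zeros((600,800,3),np.uint8); a=cv2.resize(a,(400,286)); can[:286,:400]=a; can[:272,400:]=c2; can[290:590,:350]=cv2.resize(b2,(350,300))
im=cv2.imread('pics/side0.png'); can[290:590,400:]=cv2.resize(im[160:240,150:265],(400,300))
can=(255*(can/255.)**0.55).astype(np.uint8)
cv2.imwrite('pics/c1.png',can)
E
python3 m0.py
```

```text
scene mid [308 240  34  29 701] [0.5273 0.0179 0.0335]
scene right [280 274  34  31 757] [ 0.5445 -0.0753  0.0329]
scene cap [ 153  321   45   67 1303] [ 0.5139 -0.3169  0.0642]
side mid [289 238  38  21 568] [0.5283 0.0155 0.035 ]
side right [323 261  40  22 648] [ 0.5442 -0.0771  0.0335]
side cap [ 424  311   42   35 1173] [ 0.5347 -0.3373  0.0335]
```

View pics/c1.png

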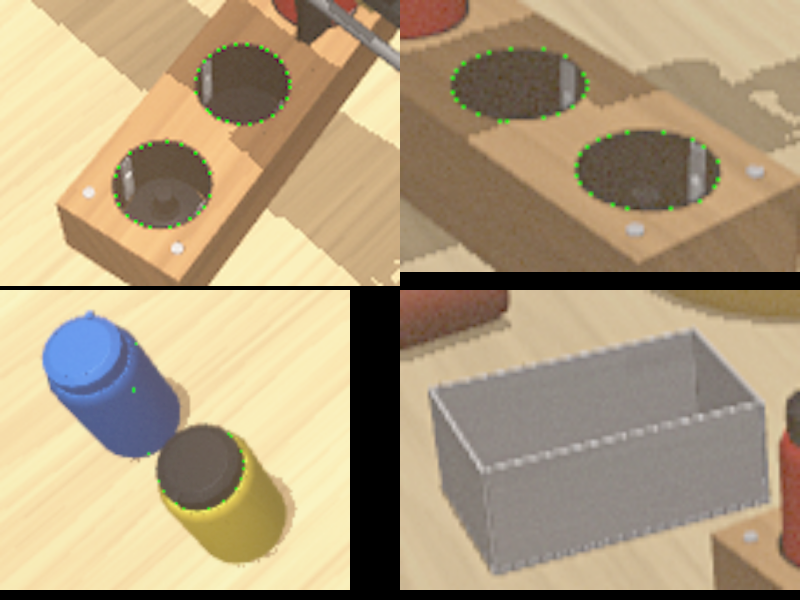

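The wells agree across both views, with the middle at (0.528, 0.017), the right at (0.544, -0.076) and rack yaw about 0.176 rad. The crop shows a faint nozzle in the right well at crop (165,195), and nothing in the middle well. The yellow bottle with the flat black cap is confirmed at crop (200,467). I'll turn the jaws along the row and move over the right well.

Emit:
move_arm(deltas=[{"linear": [0, 0, 0], "turn": [0, 0, 1], "claw": 0.68}, {"linear": [0, 0, 0], "turn": [0, 0, 1], "claw": 0.68}, {"linear": [0, 0, 0], "turn": [0, 0, 1], "claw": 0.68}, {"linear": [0, 0, 0], "turn": [0, 0, 1], "claw": 0.68}, {"linear": [0, 0, 0], "turn": [0, 0, 1], "claw": 0.68}, {"linear": [0, 0, 0], "turn": [0, 0, 1], "claw": 0.68}, {"linear": [0, 0, 0], "turn": [0, 0, 1], "claw": 0.68}, {"linear": [0, 0, 0], "turn": [0, 0, 1], "claw": 0.68}, {"linear": [0, 0, 0], "turn": [0, 0, 1], "claw": 0.68}, {"linear": [0, 0, 0], "turn": [0, 0, 1], "claw": 0.68}, {"linear": [0, 0, 0], "turn": [0, 0, 1], "claw": 0.68}, {"linear": [0, 0, 0], "turn": [0, 0, 1], "claw": 0.68}, {"linear": [0, 0, 0], "turn": [0, 0, 1], "claw": 0.68}, {"linear": [0, 0, 0], "turn": [0, 0, 1], "claw": 0.68}, {"linear": [0, 0, 0], "turn": [0, 0, 1], "claw": 0.68}, {"linear": [0, 0, 0], "turn": [0, 0, 1], "claw": 0.68}, {"linear": [0, 0, 0], "turn": [0, 0, 1], "claw": 0.68}, {"linear": [0, 0, 0], "turn": [0, 0, 1], "claw": 0.68}, {"linear": [0, 0, 0], "turn": [0, 0, 1], "claw": 0.68}, {"linear": [0, 0, 0], "turn": [0, 0, 1], "claw": 0.68}], grip_force=20)

```text
time: 1.82
position: [0.6498, 0.0, 0.2441]
tool_rot: [3.13, 0.269, -0.001]
ft_force: [0.6, -0.4, 0.4]
grip_width: 0.316
```

Emit:
move_arm(deltas=[{"linear": [-0.78, 0.38, 0], "turn": [0, 0, 0], "claw": 0.68}, {"linear": [-0.78, 0.38, 0], "turn": [0, 0, 0], "claw": 0.68}, {"linear": [-0.78, 0.38, 0], "turn": [0, 0, 0], "claw": 0.68}, {"linear": [-0.78, 0.38, 0], "turn": [0, 0, 0], "claw": 0.68}, {"linear": [-0.78, 0.38, 0], "turn": [0, 0, 0], "claw": 0.68}, {"linear": [0, 0, 0], "turn": [0, 0, 0], "claw": 0.68}, {"linear": [0, 0, 0], "turn": [0, 0, 0], "claw": 0.68}])

```text
time: 2.4
position: [0.544, -0.0776, 0.2448]
tool_rot: [-3.13, -0.27, -0.001]
ft_force: [-0.1, 0.3, 0.4]
grip_width: 0.32
```

```bash
cat > m1.py <<'E'
from h import *
s=ctrl.get_state();print(s['position'],R.from_rotvec(s['tool_rot']).as_matrix().round(3).tolist(),s['grip_width'],s['ft_force'])
z=np.load('side0.npz')
c=np.array([onz(z['K'],z['M'],p,.065)[:2] for p in [(158.6,186.7),(175.3,207.5),(254.4,190.4),(234.8,171.2)]]);print('tub',c.round(3).tolist(),c.mean(0))
im,K,M=grab('wrist');cv2.imwrite('pics/w1.png',im);np.savez('w1.npz',K=K,M=M)
for p in [(.528,.0165,.064),(.544,-.076,.064),(.544,-.076,.05)]: print(proj(K,M,p))
cv2.imwrite('pics/w1g.png',(255*(im/255.)**0.6).astype(np.uint8))
E
python3 m1.py
```

```text
[ 0.54397465 -0.07759408  0.24484328] [[0.985, 0.171, 0.001], [0.171, -0.985, 0.0], [0.001, -0.0, -1.0]] 0.3201698542800504 [-0.08479776  0.31573794  0.41182486]
tub [[0.363, 0.383], [0.366, 0.273], [0.535, 0.269], [0.535, 0.379]] [0.44965224 0.32598118]
[214.38119937 216.71804372]
[318.6930474  216.72141749]
[318.73092734 213.08967308]
```

View pics/w1g.png

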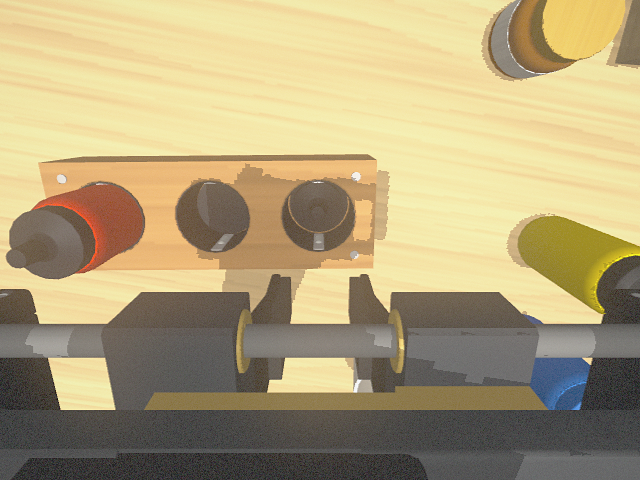

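The wrist view shows the cap in the right well, with its skirt ring and nozzle around (318,206). The middle well at (213,215) is empty and the ketchup is at the left. I'll refine the well centres from this view and then descend.

```bash
cat > m2.py <<'E'
from h import *
im=cv2.imread('pics/w1.png');z=np.load('w1.npz');K,M=z['K'],z['M']
hsv=cv2.cvtColor(im,cv2.COLOR_BGR2HSV)
m=((im.max(2)<110)&~((hsv[...,1]>90)&(im.max(2)>60))).astype(np.uint8)|((hsv[...,1]<60)&(im.max(2)<200)).astype(np.uint8)
for n,(x,y) in {'mid':(213,216),'right':(318,216)}.items():
    w=np.zeros_like(m); w[y-42:y+42,x-42:x+42]=m[y-42:y+42,x-42:x+42]; w=cv2.morphologyEx(w,cv2.MORPH_OPEN,np.ones((5,5)))
    c=max(cv2.findContours(w,0,cv2.CHAIN_APPROX_NONE)[0],key=cv2.contourArea);h=cv2.convexHull(c)
    P=np.array([onz(K,M,p[0],.064)[:2] for p in h],np.float32)
    print(n,cv2.boundingRect(h),np.round(cv2.minEnclosingCircle(P)[0],4),cv2.minEnclosingCircle(P)[1],P.mean(0), cv2.fitEllipse(h)[0], onz(K,M,cv2.fitEllipse(h)[0],.064))
print('nozzle',onz(K,M,(318,205),.05))
a=im[170:260,160:370]; cv2.imwrite('pics/w1c.png',(255*(cv2.resize(a,None,fx=3.8,fy=3.8,interpolation=2)/255.)**.4).astype(np.uint8))
E
python3 m2.py
```

```text
mid (204, 211, 45, 41) [0.5165 0.0057] 0.028030849993228912 [0.5110764  0.00200852] (226.03807067871094, 231.08026123046875) [0.51635233 0.0048448  0.064     ]
right (283, 207, 41, 44) [ 0.5304 -0.0642] 0.027181945741176605 [ 0.5246232  -0.05926349] (302.67840576171875, 229.05657958984375) [ 0.53014114 -0.06361497  0.064     ]
nozzle [ 0.55149779 -0.07401851  0.05      ]
```

View pics/w1c.png

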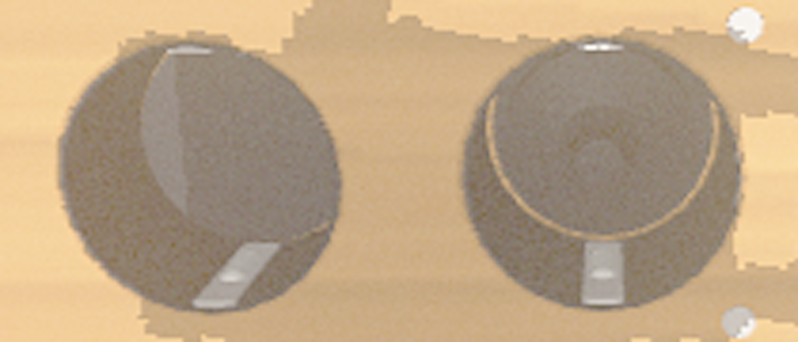

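Emit:
move_arm(deltas=[{"linear": [0, -0.06, 0.9], "turn": [0, 0, 0], "claw": 0.68}, {"linear": [0, 0, 0.9], "turn": [0, 0, 0], "claw": 0.68}, {"linear": [0, 0, 0.9], "turn": [0, 0, 0], "claw": 0.68}, {"linear": [0, 0, 0.9], "turn": [0, 0, 0], "claw": 0.68}, {"linear": [0, 0, 0.9], "turn": [0, 0, 0], "claw": 0.68}, {"linear": [0, 0, 0.5], "turn": [0, 0, 0], "claw": 0.68}, {"linear": [0, 0, 0.2], "turn": [0, 0, 0], "claw": 0.68}, {"linear": [0, 0, 0], "turn": [0, 0, 0], "claw": 0.68}, {"linear": [0, 0, 0], "turn": [0, 0, 0], "claw": 0.68}])

```text
time: 3.2
position: [0.5453, -0.0741, 0.089]
tool_rot: [3.129, 0.275, 0.001]
ft_force: [-0.7, 0.4, 0.4]
grip_width: 0.321
```

Emit:
move_arm(deltas=[{"linear": [-0.05, 0.05, 0], "turn": [0, 0, 0], "claw": 0.68}, {"linear": [0, 0, 0.15], "turn": [0, 0, 0], "claw": 0.68}, {"linear": [0, 0, 0.15], "turn": [0, 0, 0], "claw": 0.68}, {"linear": [0, 0, 0.15], "turn": [0, 0, 0], "claw": 0.68}, {"linear": [0, 0, 0.15], "turn": [0, 0, 0], "claw": 0.68}])

```text
time: 3.62
position: [0.5433, -0.0765, 0.0704]
tool_rot: [3.13, 0.274, 0.001]
ft_force: [0.4, 0.4, 0.1]
grip_width: 0.323
```

Emit:
move_arm(deltas=[{"linear": [0, 0, 0.15], "turn": [0, 0, 0], "claw": 0.68}, {"linear": [0, 0, 0.15], "turn": [0, 0, 0], "claw": 0.68}, {"linear": [0, 0, 0.1], "turn": [0, 0, 0], "claw": 0.68}, {"linear": [0, 0, 0], "turn": [0, 0, 0], "claw": 0.68}])

```text
time: 3.95
position: [0.5425, -0.0764, 0.0576]
tool_rot: [-3.129, -0.274, 0.002]
ft_force: [-0.1, 0.3, 0.8]
grip_width: 0.32
```

No contact on the way down. I'll close on the nozzle.

Emit:
move_arm(deltas=[{"linear": [0, 0, 0], "turn": [0, 0, 0], "claw": 1}, {"linear": [0, 0, 0], "turn": [0, 0, 0], "claw": 1}, {"linear": [0, 0, 0], "turn": [0, 0, 0], "claw": 1}, {"linear": [0, 0, 0], "turn": [0, 0, 0], "claw": 1}, {"linear": [0, 0, 0], "turn": [0, 0, 0], "claw": 1}, {"linear": [0, 0, 0], "turn": [0, 0, 0], "claw": 1}], grip_force=20)

```text
time: 4.45
position: [0.5434, -0.0765, 0.0588]
tool_rot: [3.129, 0.274, 0.001]
ft_force: [0.2, 0.8, -0.3]
grip_width: 0.148
```

Gripped at 13 mm opening, which matches the nozzle. I'll lift slowly.

Emit:
move_arm(deltas=[{"linear": [0, 0, -0.2], "turn": [0, 0, 0], "claw": 1}, {"linear": [0, 0, -0.3], "turn": [0, 0, 0], "claw": 1}, {"linear": [0, 0, -0.4], "turn": [0, 0, 0], "claw": 1}, {"linear": [0, 0, -0.6], "turn": [0, 0, 0], "claw": 1}, {"linear": [0, 0, -0.7], "turn": [0, 0, 0], "claw": 1}, {"linear": [0, 0, -0.8], "turn": [0, 0, 0], "claw": 1}, {"linear": [0, 0, -0.8], "turn": [0, 0, 0], "claw": 1}, {"linear": [0, 0, -0.8], "turn": [0, 0, 0], "claw": 1}, {"linear": [0, 0, -0.8], "turn": [0, 0, 0], "claw": 1}, {"linear": [0, 0, -0.8], "turn": [0, 0, 0], "claw": 1}])

```text
time: 5.28
position: [0.5431, -0.0766, 0.2474]
tool_rot: [3.129, 0.273, 0.003]
ft_force: [-0.0, 0.0, -0.0]
grip_width: 0.146
```

Emit:
move_arm(deltas=[{"linear": [-0.05, -0.92, 0], "turn": [0, 0, 0], "claw": 1}, {"linear": [-0.05, -0.92, 0], "turn": [0, 0, 0], "claw": 1}, {"linear": [-0.05, -0.92, 0], "turn": [0, 0, 0], "claw": 1}, {"linear": [-0.05, -0.92, 0], "turn": [0, 0, 0], "claw": 1}, {"linear": [-0.05, -0.92, 0], "turn": [0, 0, 0], "claw": 1}, {"linear": [-0.05, -0.92, 0], "turn": [0, 0, 0], "claw": 1}, {"linear": [-0.05, -0.92, 0], "turn": [0, 0, 0], "claw": 1}, {"linear": [-0.05, -0.92, 0], "turn": [0, 0, 0], "claw": 1}, {"linear": [-0.05, -0.92, 0], "turn": [0, 0, 0], "claw": 1}, {"linear": [-0.05, -0.92, 0], "turn": [0, 0, 0], "claw": 1}, {"linear": [-0.05, -0.92, 0], "turn": [0, 0, 0], "claw": 1}, {"linear": [-0.05, -0.92, 0], "turn": [0, 0, 0], "claw": 1}, {"linear": [-0.05, -0.92, 0], "turn": [0, 0, 0], "claw": 1}, {"linear": [-0.05, -0.92, 0], "turn": [0, 0, 0], "claw": 1}, {"linear": [-0.05, -0.92, 0], "turn": [0, 0, 0], "claw": 1}, {"linear": [0, 0, 0], "turn": [0, 0, 0], "claw": 1}, {"linear": [0, 0, 0], "turn": [0, 0, 0], "claw": 1}])

```text
time: 6.7
position: [0.4482, 0.3292, 0.2457]
tool_rot: [-3.128, -0.28, -0.002]
ft_force: [0.1, -0.3, -0.2]
grip_width: 0.151
```

Emit:
move_arm(deltas=[{"linear": [0, 0, 0.7], "turn": [0, 0, 0], "claw": 1}, {"linear": [0, 0, 0.8], "turn": [0, 0, 0], "claw": 1}, {"linear": [0, 0, 0.8], "turn": [0, 0, 0], "claw": 1}, {"linear": [0, 0, 0.8], "turn": [0, 0, 0], "claw": 1}, {"linear": [0, 0, 0.8], "turn": [0, 0, 0], "claw": 1}, {"linear": [0, 0, 0.8], "turn": [0, 0, 0], "claw": 1}, {"linear": [0, 0, 0], "turn": [0, 0, 0], "claw": 1}, {"linear": [0, 0, 0], "turn": [0, 0, 0], "claw": 0.6}, {"linear": [0, 0, 0], "turn": [0, 0, 0], "claw": 0.6}, {"linear": [0, 0, 0], "turn": [0, 0, 0], "claw": 0.6}, {"linear": [0, 0, 0], "turn": [0, 0, 0], "claw": 0.6}, {"linear": [0, 0, 0], "turn": [0, 0, 0], "claw": 0.6}])

```text
time: 7.7
position: [0.4499, 0.3278, 0.1051]
tool_rot: [-3.129, -0.273, -0.004]
ft_force: [0.1, -0.0, -0.3]
grip_width: 0.384
```

Emit:
move_arm(deltas=[{"linear": [0, 0, -0.7], "turn": [0, 0, 0], "claw": 0.6}, {"linear": [0, 0, -0.9], "turn": [0, 0, 0], "claw": 0.6}, {"linear": [0, 0, -0.9], "turn": [0, 0, 0], "claw": 0.4}, {"linear": [0, 0, -0.9], "turn": [0, 0, 0], "claw": 0}, {"linear": [0, 0, -0.9], "turn": [0, 0, 0], "claw": 0}, {"linear": [0, 0, -0.9], "turn": [0, 0, 0], "claw": 0}, {"linear": [0, 0, -0.9], "turn": [0, 0, 0], "claw": 0}, {"linear": [0, 0, 0], "turn": [0, 0, 0], "claw": 0}])

```text
time: 8.37
position: [0.4512, 0.3292, 0.2937]
tool_rot: [-3.124, -0.274, -0.015]
ft_force: [0.5, 0.5, -0.1]
grip_width: 0.77
```

```bash
cat > m3.py <<'E'
from h import *
s=ctrl.get_state();print(s['position'],s['grip_width'])
w,K,M=grab('wrist');a,K,M=grab('scene');b,K2,M2=grab('side')
cv2.imwrite('pics/scene1.png',a);cv2.imwrite('pics/side1.png',b);np.savez('scene1.npz',K=K,M=M);np.savez('side1.npz',K=K2,M=M2)
can=np.zeros((600,800,3),np.uint8);can[:300,:400]=cv2.resize(w,(400,300));can[:300,400:]=cv2.resize(b[130:280,120:320],(400,300))
can[300:,:400]=cv2.resize(a[300:420,100:260],(400,300));can[300:,400:]=cv2.resize(b[300:420,360:520],(400,300))
cv2.imwrite('pics/c2.png',(255*(can/255.)**.6).astype(np.uint8))
E
python3 m3.py
```

```text
[0.45115016 0.32916396 0.2936647 ] 0.7697792772072269
```

View pics/c2.png

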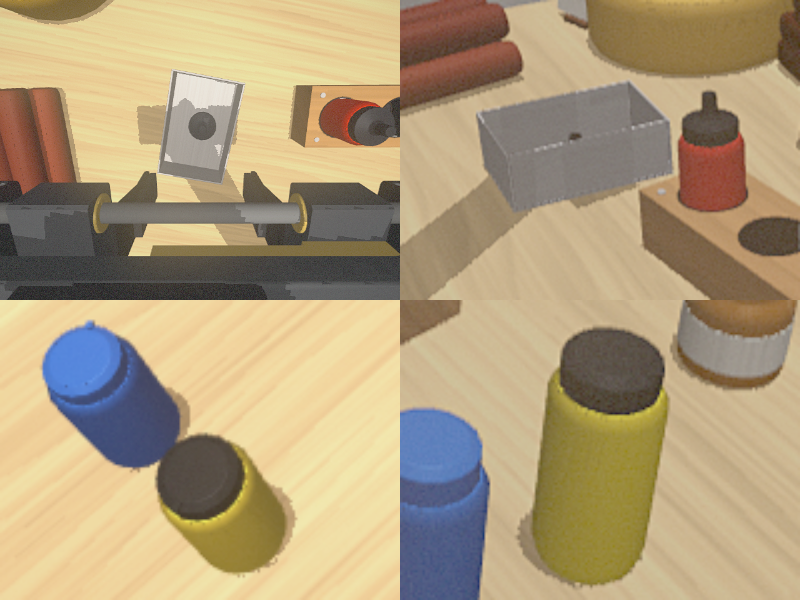

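The cap lies in the tub, with the wrist inset showing it at (202,125). The cap-top ellipse centres of the yellow bottle are scene (180,369) and side (444.8,322.4). The blue one next to it is only an obstacle.

Run:
```python
from h import *
z=np.load('scene1.npz');y=np.load('side1.npz')
print(onz(z['K'],z['M'],(180,369.2),.138),onz(y['K'],y['M'],(444.8,322.4),.138))
print('blue',onz(z['K'],z['M'],(132,324),.138),onz(y['K'],y['M'],(370.5,358),.138))
print('cup',onz(z['K'],z['M'],(202,266),.07), 'jar',onz(z['K'],z['M'],(304,421),.085))
print(onz(y['K'],y['M'],(276,337),.07),onz(y['K'],y['M'],(499,284),.085))
```

```text
[ 0.54819411 -0.32405918  0.138     ] [ 0.54154186 -0.32926485  0.138     ]
blue [ 0.42946689 -0.33393104  0.138     ] [ 0.42356383 -0.33933989  0.138     ]
cup [ 0.37943778 -0.17098516  0.07      ] jar [ 0.73168979 -0.23647758  0.085     ]
[ 0.37405327 -0.18038251  0.07      ] [ 0.72158758 -0.24767781  0.085     ]
```

Emit:
move_arm(deltas=[{"linear": [-0.03, 0.92, 0], "turn": [0, 0, 0], "claw": 0}, {"linear": [-0.03, 0.92, 0], "turn": [0, 0, 0], "claw": 0}, {"linear": [-0.03, 0.92, 0], "turn": [0, 0, 0], "claw": 0}, {"linear": [-0.03, 0.92, 0], "turn": [0, 0, 0], "claw": 0}, {"linear": [-0.03, 0.92, 0], "turn": [0, 0, 0], "claw": 0}, {"linear": [-0.03, 0.92, 0], "turn": [0, 0, 0], "claw": 0}, {"linear": [-0.03, 0.92, 0], "turn": [0, 0, 0], "claw": 0}, {"linear": [-0.03, 0.92, 0], "turn": [0, 0, 0], "claw": 0}, {"linear": [-0.03, 0.92, 0], "turn": [0, 0, 0], "claw": 0}, {"linear": [-0.03, 0.92, 0], "turn": [0, 0, 0], "claw": 0}, {"linear": [-0.03, 0.92, 0], "turn": [0, 0, 0], "claw": 0}, {"linear": [-0.03, 0.92, 0], "turn": [0, 0, 0], "claw": 0}])

```text
time: 9.52
position: [0.4951, -0.0021, 0.285]
tool_rot: [3.13, 0.274, -0.004]
ft_force: [0.4, -0.5, -0.6]
grip_width: 1.002
```

Emit:
move_arm(deltas=[{"linear": [-0.03, 0.92, 0], "turn": [0, 0, 0], "claw": 0}, {"linear": [-0.03, 0.92, 0], "turn": [0, 0, 0], "claw": 0}, {"linear": [-0.03, 0.92, 0], "turn": [0, 0, 0], "claw": 0}, {"linear": [-0.03, 0.92, 0], "turn": [0, 0, 0], "claw": 0}, {"linear": [-0.03, 0.92, 0], "turn": [0, 0, 0], "claw": 0}, {"linear": [-0.03, 0.92, 0], "turn": [0, 0, 0], "claw": 0}, {"linear": [-0.03, 0.92, 0], "turn": [0, 0, 0], "claw": 0}, {"linear": [-0.03, 0.92, 0], "turn": [0, 0, 0], "claw": 0}, {"linear": [-0.03, 0.92, 0], "turn": [0, 0, 0], "claw": 0}, {"linear": [-0.03, 0.92, 0], "turn": [0, 0, 0], "claw": 0}, {"linear": [-0.03, 0.92, 0], "turn": [0, 0, 0], "claw": 0}, {"linear": [-0.03, 0.92, 0], "turn": [0, 0, 0], "claw": 0}, {"linear": [0, 0, 0], "turn": [0, 0, 0], "claw": 0}, {"linear": [0, 0, 0], "turn": [0, 0, 0], "claw": 0}])

```text
time: 10.68
position: [0.5415, -0.3303, 0.2844]
tool_rot: [-3.129, -0.268, 0.006]
ft_force: [-0.4, 0.6, -1.4]
grip_width: 0.998
```

```bash
cat > m4.py <<'E'
from h import *
s=ctrl.get_state();print(s['position'],s['grip_width'],R.from_rotvec(s['tool_rot']).as_matrix().round(3).tolist())
im,K,M=grab('wrist');cv2.imwrite('pics/w2.png',im);np.savez('w2.npz',K=K,M=M)
for z in (.138,.118):print(proj(K,M,(.545,-.327,z)))
p=[proj(K,M,(.545,-.327,z)) for z in (.138,.0)]
cv2.imwrite('pics/w2g.png',(255*(im/255.)**.6).astype(np.uint8))
E
python3 m4.py
```

```text
[ 0.54146105 -0.33033345  0.28442318] 0.9979979133348765 [[0.985, 0.17, -0.004], [0.17, -0.985, 0.001], [-0.003, -0.001, -1.0]]
[317.40623117 221.83291349]
[317.57004013 215.77323741]
```

View pics/w2g.png

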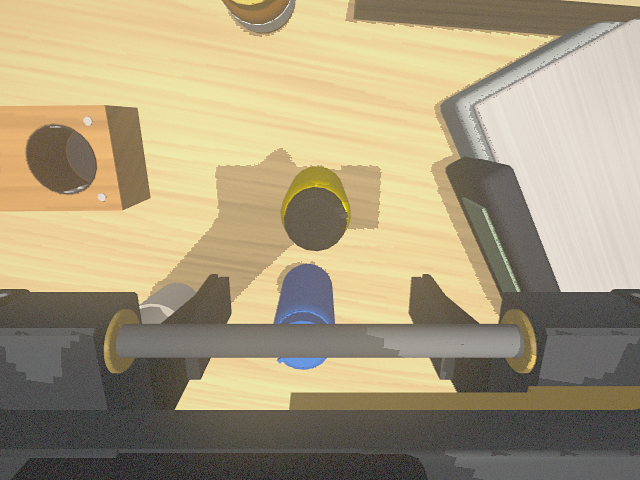

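The wrist view shows the black cap top at (316,219), so the bottle is at about (0.547, -0.326). The blue bottle at (303,330) is clear of the jaws. I'll align and descend.

Emit:
move_arm(deltas=[{"linear": [0.2, -0.11, 0], "turn": [0, 0, 0], "claw": 0}, {"linear": [0, 0, 0.6], "turn": [0, 0, 0], "claw": 0}, {"linear": [0, 0, 0.8], "turn": [0, 0, 0], "claw": 0}, {"linear": [0, 0, 0.8], "turn": [0, 0, 0], "claw": 0}, {"linear": [0, 0, 0.8], "turn": [0, 0, 0], "claw": 0}, {"linear": [0, 0, 0.6], "turn": [0, 0, 0], "claw": 0}, {"linear": [0, 0, 0], "turn": [0, 0, 0], "claw": 0}, {"linear": [0, 0, 0], "turn": [0, 0, 0], "claw": 0}])

```text
time: 11.4
position: [0.5484, -0.3223, 0.1779]
tool_rot: [-3.128, -0.277, 0.002]
ft_force: [0.5, -0.3, 0.8]
grip_width: 1.0
```

Emit:
move_arm(deltas=[{"linear": [-0.04, 0.08, 0], "turn": [0, 0, 0], "claw": 0}, {"linear": [0, 0, 0.33], "turn": [0, 0, 0], "claw": 0}, {"linear": [0, 0, 0.33], "turn": [0, 0, 0], "claw": 0}, {"linear": [0, 0, 0.33], "turn": [0, 0, 0], "claw": 0}, {"linear": [0, 0, 0.33], "turn": [0, 0, 0], "claw": 0}, {"linear": [0, 0, 0.33], "turn": [0, 0, 0], "claw": 0}, {"linear": [0, 0, 0.33], "turn": [0, 0, 0], "claw": 0}, {"linear": [0, 0, 0.33], "turn": [0, 0, 0], "claw": 0}, {"linear": [0, 0, 0.33], "turn": [0, 0, 0], "claw": 0}, {"linear": [0, 0, 0], "turn": [0, 0, 0], "claw": 0}, {"linear": [0, 0, 0], "turn": [0, 0, 0], "claw": 0}])

```text
time: 12.32
position: [0.547, -0.3268, 0.0985]
tool_rot: [-3.129, -0.274, 0.002]
ft_force: [0.2, -0.5, 0.4]
grip_width: 1.0
```

```bash
cat > m5.py <<'E'
from h import *
for i in range(4):
    s=ctrl.get_state();print(s['position'].round(4),s['grip_width'],s['ft_force'].round(1))
    if i<3: im,K,M=grab('wrist')
cv2.imwrite('pics/w3.png',(255*(im/255.)**.6).astype(np.uint8))
E
python3 m5.py
```

```text
[ 0.547  -0.3268  0.0985] 0.9997602629212106 [ 0.2 -0.5  0.4]
[ 0.5475 -0.3271  0.0993] 1.0027178519630684 [ 1.1 -0.4  1. ]
[ 0.5478 -0.3273  0.0999] 0.999868691797965 [0.3 0.1 0.4]
[ 0.5479 -0.3274  0.1001] 0.9983757243807919 [ 0.4 -0.  -0.9]
```

Emit:
move_arm(deltas=[{"linear": [0, 0, 0], "turn": [0, 0, 0], "claw": 1}, {"linear": [0, 0, 0], "turn": [0, 0, 0], "claw": 1}, {"linear": [0, 0, 0], "turn": [0, 0, 0], "claw": 1}, {"linear": [0, 0, 0], "turn": [0, 0, 0], "claw": 1}, {"linear": [0, 0, 0], "turn": [0, 0, 0], "claw": 1}, {"linear": [0, 0, 0], "turn": [0, 0, 0], "claw": 1}], grip_force=45)

```text
time: 12.97
position: [0.5476, -0.3265, 0.0995]
tool_rot: [-3.129, -0.274, -0.0]
ft_force: [-0.8, 1.8, 1.2]
grip_width: 0.699
```

Emit:
move_arm(deltas=[{"linear": [0, 0, -0.2], "turn": [0, 0, 0], "claw": 1}, {"linear": [0, 0, -0.5], "turn": [0, 0, 0], "claw": 1}, {"linear": [0, 0, -0.7], "turn": [0, 0, 0], "claw": 1}, {"linear": [0, 0, -0.7], "turn": [0, 0, 0], "claw": 1}, {"linear": [0, 0, -0.7], "turn": [0, 0, 0], "claw": 1}, {"linear": [0, 0, -0.7], "turn": [0, 0, 0], "claw": 1}, {"linear": [0, 0, -0.7], "turn": [0, 0, 0], "claw": 1}, {"linear": [0, 0, 0], "turn": [0, 0, 0], "claw": 1}, {"linear": [0, 0, 0], "turn": [0, 0, 0], "claw": 1}])

```text
time: 13.72
position: [0.5477, -0.3275, 0.2259]
tool_rot: [3.128, 0.273, 0.002]
ft_force: [0.8, -0.2, -3.3]
grip_width: 0.695
```

Emit:
move_arm(deltas=[{"linear": [0.1, -0.8, 0], "turn": [0, 0, 0], "claw": 1}, {"linear": [0.1, -0.8, 0], "turn": [0, 0, 0], "claw": 1}, {"linear": [0.1, -0.8, 0], "turn": [0, 0, 0], "claw": 1}, {"linear": [0.1, -0.8, 0], "turn": [0, 0, 0], "claw": 1}, {"linear": [0.1, -0.8, 0], "turn": [0, 0, 0], "claw": 1}, {"linear": [0.1, -0.8, 0], "turn": [0, 0, 0], "claw": 1}, {"linear": [0.1, -0.8, 0], "turn": [0, 0, 0], "claw": 1}, {"linear": [0.1, -0.8, 0], "turn": [0, 0, 0], "claw": 1}, {"linear": [0.1, -0.8, 0], "turn": [0, 0, 0], "claw": 1}, {"linear": [0.1, -0.8, 0], "turn": [0, 0, 0], "claw": 1}, {"linear": [0.1, -0.8, 0], "turn": [0, 0, 0], "claw": 1}, {"linear": [0.1, -0.8, 0], "turn": [0, 0, 0], "claw": 1}, {"linear": [0.1, -0.8, 0], "turn": [0, 0, 0], "claw": 1}, {"linear": [0, -0.8, 0], "turn": [0, 0, 0], "claw": 1}])

```text
time: 14.88
position: [0.5263, 0.0119, 0.2228]
tool_rot: [3.129, 0.274, -0.006]
ft_force: [0.6, -0.1, -3.6]
grip_width: 0.699
```

Emit:
move_arm(deltas=[{"linear": [0, 0, 0], "turn": [0, 0, -1], "claw": 1}, {"linear": [0, 0, 0], "turn": [0, 0, -1], "claw": 1}, {"linear": [0, 0, 0], "turn": [0, 0, -1], "claw": 1}, {"linear": [0, 0, 0], "turn": [0, 0, -1], "claw": 1}, {"linear": [0, 0, 0], "turn": [0, 0, -1], "claw": 1}, {"linear": [0, 0, 0], "turn": [0, 0, -1], "claw": 1}, {"linear": [0, 0, 0], "turn": [0, 0, -1], "claw": 1}, {"linear": [0, 0, 0], "turn": [0, 0, -1], "claw": 1}, {"linear": [0, 0, 0], "turn": [0, 0, -1], "claw": 1}, {"linear": [0, 0, 0], "turn": [0, 0, -1], "claw": 1}, {"linear": [0, 0, 0], "turn": [0, 0, -1], "claw": 1}, {"linear": [0, 0, 0], "turn": [0, 0, -1], "claw": 1}, {"linear": [0, 0, 0], "turn": [0, 0, -1], "claw": 1}, {"linear": [0, 0, 0], "turn": [0, 0, -1], "claw": 1}, {"linear": [0, 0, 0], "turn": [0, 0, -1], "claw": 1}, {"linear": [0, 0, 0], "turn": [0, 0, -1], "claw": 1}, {"linear": [0, 0, 0], "turn": [0, 0, -1], "claw": 1}, {"linear": [0, 0, 0], "turn": [0, 0, -1], "claw": 1}, {"linear": [0, 0, 0], "turn": [0, 0, -1], "claw": 1}, {"linear": [0, 0, 0], "turn": [0, 0, -1], "claw": 1}])

```text
time: 16.55
position: [0.5261, 0.0105, 0.2227]
tool_rot: [-2.216, -2.223, 0.005]
ft_force: [0.3, -0.0, -3.4]
grip_width: 0.703
```

Emit:
move_arm(deltas=[{"linear": [0, 0, 0], "turn": [0, 0, -1], "claw": 1}, {"linear": [0, 0, 0], "turn": [0, 0, -1], "claw": 1}, {"linear": [0, 0, 0], "turn": [0, 0, -0.5], "claw": 1}, {"linear": [0, 0, 0], "turn": [0, 0, 0], "claw": 1}, {"linear": [0, 0, 0], "turn": [0, 0, 0], "claw": 1}])

```text
time: 16.97
position: [0.5265, 0.0105, 0.2234]
tool_rot: [-2.019, -2.404, 0.004]
ft_force: [-0.2, 0.2, -3.9]
grip_width: 0.703
```

```bash
cat > m6.py <<'E'
from h import *
ps=[]
for n in ['wrist','scene','side','side']:
    s=ctrl.get_state();ps.append(s['position']);
    im,K,M=grab(n); cv2.imwrite(f'pics/{n}4.png',im);np.savez(f'{n}4.npz',K=K,M=M)
    if n=='wrist':w=im
    if n=='scene':a=im
print(np.mean(ps,0).round(4),np.std(ps,0).round(4),s['ft_force'].round(1),s['joint_positions'].round(2));print(R.from_rotvec(s['tool_rot']).as_matrix().round(3).tolist())
can=np.zeros((600,800,3),np.uint8);can[:300,:400]=cv2.resize(w,(400,300));can[:300,400:]=cv2.resize(im[150:300,230:430],(400,300))
can[300:,:400]=cv2.resize(a[180:330,240:440],(400,300));
cv2.imwrite('pics/c4.png',(255*(can/255.)**.6).astype(np.uint8))
E
python3 m6.py
```

```text
[0.5268 0.0106 0.224 ] [0.0002 0.     0.0004] [-0.1  0.9 -3.5] [-0.15  0.07  0.08  1.79 -0.01  1.29  0.11]
[[-0.173, 0.985, -0.001], [0.985, 0.173, -0.0], [0.0, -0.001, -1.0]]
```

View pics/c4.png

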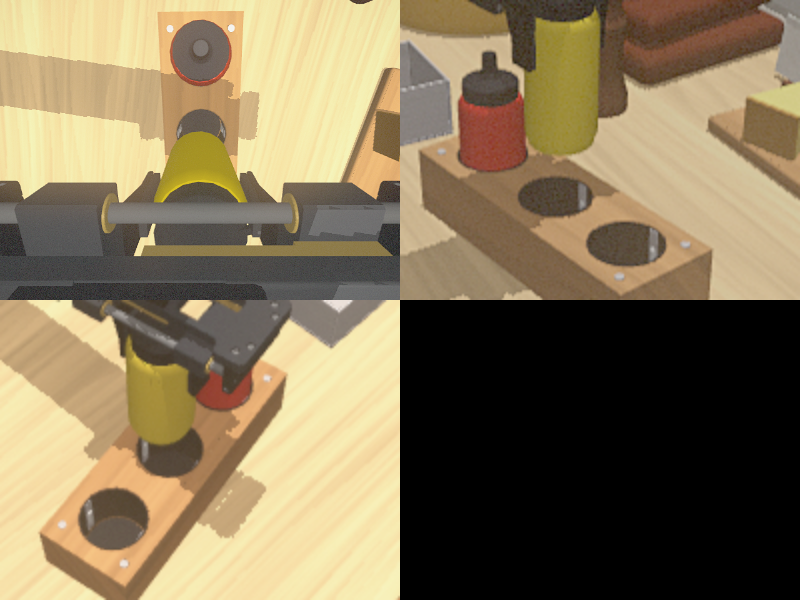

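Wrist, side and scene show the bottle held upright near the middle well, with its foot clear. I'll compare bottle-axis and well azimuths in each camera.

```bash
cat > az.py <<'E'
from h import *
import sys
def azs(K,M,pts):
    d=np.c_[pts,np.ones(len(pts))]@np.linalg.inv(K).T@M[:3,:3].T
    return np.arctan2(d[:,1],d[:,0])
def mid(a): return (a.min()+a.max())/2,(a.max()-a.min())/2
def run(tag):
    A=[];bb=[];ww=[]
    for n,seed,box in [('scene',(325,256),(295,345,200,260)),('side',(305,249),(285,340,150,235))]:
        im0=cv2.imread(f'pics/{n}0.png');im=cv2.imread(f'pics/{n}{tag}.png');z=np.load(f'{n}{tag}.npz');K,M=z['K'],z['M']
        _,l=cv2.connectedComponents((im0.max(2)<75).astype(np.uint8))
        ys,xs=np.where(l==l[seed[1],seed[0]]); h=cv2.convexHull(np.c_[xs,ys].astype(np.int32))[:,0]
        aw=mid(azs(K,M,h))
        hsv=cv2.cvtColor(im,cv2.COLOR_BGR2HSV); m=cv2.inRange(hsv,(22,150,40),(34,255,255))
        k=np.zeros_like(m);x0,x1,y0,y1=box;k[y0:y1,x0:x1]=m[y0:y1,x0:x1]
        k=cv2.morphologyEx(k,cv2.MORPH_OPEN,np.ones((3,3)))
        _,l,st,_=cv2.connectedComponentsWithStats(k);i=st[1:,4].argmax()+1
        x,y,w,hh,_=st[i];
        rows=[]
        for r in range(y,y+hh):
            c=np.where(l[r]==i)[0]
            if len(c)>5: rows.append(mid(azs(K,M,np.array([[c[0]-.0,r],[c[-1],r]]))))
        rows=np.array(rows);o=M[:3,3]
        D=np.hypot(.528-o[0],.0177-o[1])
        print(n,'bbox',st[i],'well az,R',round(aw[0],4),round(D*np.sin(aw[1]),4)); 
        for j in range(0,len(rows),4): print('  ',y+j,'R',round(D*np.sin(rows[j,1]),4),'off mm',round((rows[j,0]-aw[0])*D*1000,2))
        good=rows[np.abs(D*np.sin(rows[:,1])-.031)<.0025]
        off=(np.median(good[:,0])-aw[0])*D
        A.append([-np.sin(aw[0]),np.cos(aw[0])]);bb.append(off);print('  median',off*1000,len(good))
    d=np.linalg.solve(A,bb);print('bottle minus well (world)',d.round(4))
if __name__=='__main__': run(sys.argv[1])
E
python3 az.py 4
```

```text
scene bbox [304 206  28  34 419] well az,R 2.3508 0.033
   206 R 0.0043 off mm 30.54
   210 R 0.0201 off mm 13.45
   214 R 0.0168 off mm 11.89
   218 R 0.0197 off mm 7.6
   222 R 0.019 off mm 8.64
   226 R 0.0174 off mm 6.96
   230 R 0.0121 off mm 5.24
  median nan 0
side bbox [ 292  156   38   71 2263] well az,R 1.0896 0.0328
   156 R 0.004 off mm -31.93
   160 R 0.0252 off mm -10.9
   164 R 0.0261 off mm -10.07
   168 R 0.0262 off mm -10.06
   172 R 0.0254 off mm -10.87
   176 R 0.0255 off mm -10.85
   180 R 0.0248 off mm -10.02
   184 R 0.0291 off mm -5.85
   188 R 0.03 off mm -4.99
   192 R 0.0301 off mm -4.95
   196 R 0.0303 off mm -4.92
   200 R 0.0304 off mm -4.88
   204 R 0.0305 off mm -4.85
   208 R 0.0298 off mm -5.66
   212 R 0.0299 off mm -5.63
   216 R 0.0274 off mm -4.74
   220 R 0.025 off mm -5.56
   224 R 0.013 off mm -3.8
  median -4.94807724055392 32
bottle minus well (world) [nan nan]
  return _methods._mean(a, axis=axis, dtype=dtype,
  ret = ret.dtype.type(ret / rcount)
```

```bash
python3 - <<'E'
from h import *
h=cv2.cvtColor(cv2.imread('pics/scene4.png'),cv2.COLOR_BGR2HSV)
for r in (220,230,240):
    print(r,[(x,*h[r,x].tolist()) for x in list(range(298,314,2))+list(range(330,344,2))])
E
sed -i 's/(22,150,40),(34,255,255)/(25,140,30),(36,255,255)/' az.py; python3 az.py 4 2>&1 | grep -v Warn
```

```text
220 [(298, 16, 144, 174), (300, 16, 145, 171), (302, 17, 144, 170), (304, 22, 207, 106), (306, 22, 208, 115), (308, 22, 202, 121), (310, 22, 212, 124), (312, 22, 209, 127), (330, 21, 208, 115), (332, 22, 209, 110), (334, 13, 108, 33), (336, 14, 149, 29), (338, 13, 119, 30), (340, 18, 132, 29), (342, 15, 141, 29)]
230 [(298, 16, 144, 165), (300, 16, 146, 162), (302, 16, 145, 153), (304, 22, 199, 101), (306, 22, 205, 112), (308, 22, 207, 116), (310, 21, 207, 121), (312, 22, 211, 123), (330, 22, 209, 111), (332, 22, 208, 109), (334, 21, 214, 105), (336, 22, 207, 100), (338, 12, 148, 67), (340, 4, 216, 97), (342, 4, 214, 100)]
240 [(298, 16, 144, 154), (300, 16, 143, 148), (302, 16, 143, 153), (304, 19, 175, 124), (306, 21, 209, 106), (308, 22, 206, 114), (310, 22, 205, 118), (312, 22, 210, 120), (330, 21, 207, 111), (332, 21, 199, 110), (334, 22, 210, 102), (336, 20, 205, 103), (338, 13, 177, 131), (340, 13, 175, 125), (342, 13, 173, 128)]
Traceback (most recent call last):
  File "az.py", line 31, in <module>
    if __name__=='__main__': run(sys.argv[1])
                             ~~~^^^^^^^^^^^^^
  File "az.py", line 17, in run
    _,l,st,_=cv2.connectedComponentsWithStats(k);i=st[1:,4].argmax()+1
                                                   ~~~~~~~~~~~~~~~^^
ValueError: attempt to get argmax of an empty sequence
```

```bash
sed -i 's/(25,140,30),(36,255,255)/(19,170,60),(36,255,255)/' az.py; python3 az.py 4 2>&1 | grep -v Warn
```

```text
scene bbox [ 303  200   35   53 1240] well az,R 2.3508 0.033
   200 R 0.0043 off mm 32.16
   204 R 0.0218 off mm 15.14
   208 R 0.0264 off mm 10.94
   212 R 0.0268 off mm 11.11
   216 R 0.0271 off mm 11.29
   220 R 0.0292 off mm 7.82
   224 R 0.0305 off mm 7.03
   228 R 0.03 off mm 8.1
   232 R 0.0304 off mm 8.24
   236 R 0.026 off mm 7.45
   240 R 0.0205 off mm 7.6
  median 7.939640634663888 14
side bbox [ 292  156   38   72 2279] well az,R 1.0896 0.0328
   156 R 0.0251 off mm -10.91
   160 R 0.0252 off mm -10.9
   164 R 0.0253 off mm -10.89
   168 R 0.0254 off mm -10.87
   172 R 0.0255 off mm -10.86
   176 R 0.0256 off mm -10.85
   180 R 0.0257 off mm -10.84
   184 R 0.0299 off mm -5.01
   188 R 0.0309 off mm -5.81
   192 R 0.0302 off mm -4.94
   196 R 0.0303 off mm -4.91
   200 R 0.0304 off mm -4.87
   204 R 0.0305 off mm -4.84
   208 R 0.0298 off mm -5.65
   212 R 0.0299 off mm -5.62
   216 R 0.0275 off mm -4.73
   220 R 0.0233 off mm -3.83
   224 R 0.0043 off mm -3.78
  median -4.956782332893828 32
bottle minus well (world) [-0.0002 -0.0111]
```

Emit:
move_arm(deltas=[{"linear": [0.15, 0.04, 0], "turn": [0, 0, 0], "claw": 1}, {"linear": [0.15, 0.04, 0], "turn": [0, 0, 0], "claw": 1}, {"linear": [0, 0, 0.4], "turn": [0, 0, 0], "claw": 1}, {"linear": [0, 0, 0.4], "turn": [0, 0, 0], "claw": 1}, {"linear": [0, 0, 0.4], "turn": [0, 0, 0], "claw": 1}, {"linear": [0, 0, 0.4], "turn": [0, 0, 0], "claw": 1}, {"linear": [0, 0, 0], "turn": [0, 0, 0], "claw": 1}, {"linear": [0, 0, 0], "turn": [0, 0, 0], "claw": 1}, {"linear": [0, 0, 0], "turn": [0, 0, 0], "claw": 1}])

```text
time: 17.92
position: [0.5285, 0.0198, 0.1774]
tool_rot: [2.02, 2.406, 0.0]
ft_force: [0.3, 0.2, -3.5]
grip_width: 0.697
```

```bash
sed -i "s/200,260)),/200,265)),/;s/150,235)/160,260)/" az.py; sed -i "s/4.png/5.png/;s/4.npz/5.npz/;s/c5.png/c4.png/" m6.py; sed -i "s#pics/c4.png#pics/c5.png#" m6.py; python3 m6.py; python3 az.py 5 2>&1 | grep -v Warn
```

```text
[0.5288 0.0199 0.1779] [0.0002 0.     0.0003] [ 0.1 -0.7 -3.4] [-0.15  0.11  0.07  1.84 -0.01  1.19  0.09]
[[-0.174, 0.985, 0.002], [0.985, 0.174, 0.0], [-0.0, 0.002, -1.0]]
scene bbox [ 308  216   33   47 1078] well az,R 2.3508 0.033
   216 R 0.0045 off mm 24.62
   220 R 0.0081 off mm 19.53
   224 R 0.0257 off mm 2.37
   228 R 0.026 off mm 2.44
   232 R 0.0263 off mm 2.51
   236 R 0.0295 off mm -0.27
   240 R 0.0299 off mm -0.23
   244 R 0.0293 off mm -1.16
   248 R 0.0287 off mm -0.14
   252 R 0.0221 off mm -1.09
   256 R 0.0143 off mm -1.06
  median -0.24755850109235109 13
side bbox [ 291  180   37   69 2092] well az,R 1.0896 0.0328
   180 R 0.005 off mm -28.24
   184 R 0.0249 off mm -8.34
   188 R 0.0259 off mm -7.48
   192 R 0.0251 off mm -8.29
   196 R 0.0252 off mm -8.27
   200 R 0.0253 off mm -8.25
   204 R 0.0246 off mm -7.38
   208 R 0.0298 off mm -2.25
   212 R 0.0299 off mm -2.2
   216 R 0.0292 off mm -3.01
   220 R 0.0302 off mm -2.11
   224 R 0.0286 off mm -3.79
   228 R 0.0295 off mm -2.88
   232 R 0.0297 off mm -2.84
   236 R 0.0272 off mm -1.91
   240 R 0.0255 off mm -1.86
   244 R 0.015 off mm -3.58
  median -2.548494342120934 30
bottle minus well (world) [ 0.002  -0.0017]
```

View pics/c5.png

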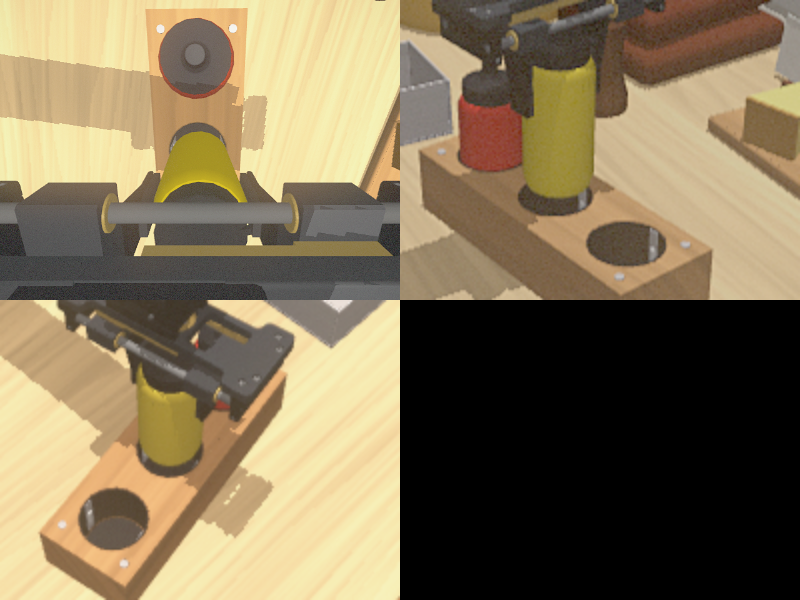

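Both checks bracket zero along the row (+2 and -2 mm) and agree on about +1.5 mm across it. I'll correct that and start the insertion gently, watching the forces.

Emit:
move_arm(deltas=[{"linear": [0, -0.045, 0], "turn": [0, 0, 0], "claw": 1}, {"linear": [0, 0, 0.15], "turn": [0, 0, 0], "claw": 1}, {"linear": [0, 0, 0.15], "turn": [0, 0, 0], "claw": 1}, {"linear": [0, 0, 0.15], "turn": [0, 0, 0], "claw": 1}, {"linear": [0, 0, 0.15], "turn": [0, 0, 0], "claw": 1}, {"linear": [0, 0, 0.1], "turn": [0, 0, 0], "claw": 1}, {"linear": [0, 0, 0], "turn": [0, 0, 0], "claw": 1}], grip_force=50)

```text
time: 18.7
position: [0.5263, 0.0197, 0.1552]
tool_rot: [-2.019, -2.406, 0.002]
ft_force: [-0.3, 0.4, -3.0]
grip_width: 0.701
```

Emit:
move_arm(deltas=[{"linear": [0, 0, 0.1], "turn": [0, 0, 0], "claw": 1}, {"linear": [0, 0, 0.1], "turn": [0, 0, 0], "claw": 1}, {"linear": [0, 0, 0], "turn": [0, 0, 0], "claw": 1}])

```text
time: 18.95
position: [0.5267, 0.0197, 0.1498]
tool_rot: [-2.019, -2.406, 0.001]
ft_force: [-0.2, 0.1, -3.3]
grip_width: 0.697
```

Emit:
move_arm(deltas=[{"linear": [0, 0, 0.1], "turn": [0, 0, 0], "claw": 1}, {"linear": [0, 0, 0.1], "turn": [0, 0, 0], "claw": 1}, {"linear": [0, 0, 0], "turn": [0, 0, 0], "claw": 1}])

```text
time: 19.2
position: [0.5267, 0.0197, 0.1437]
tool_rot: [-2.019, -2.406, 0.001]
ft_force: [0.1, -0.1, -4.2]
grip_width: 0.696
```

Emit:
move_arm(deltas=[{"linear": [0, 0, 0.1], "turn": [0, 0, 0], "claw": 1}, {"linear": [0, 0, 0.1], "turn": [0, 0, 0], "claw": 1}, {"linear": [0, 0, 0], "turn": [0, 0, 0], "claw": 1}])

```text
time: 19.45
position: [0.5269, 0.0197, 0.1378]
tool_rot: [2.019, 2.407, -0.0]
ft_force: [0.1, 0.9, -4.7]
grip_width: 0.701
```

Emit:
move_arm(deltas=[{"linear": [0, 0, 0.1], "turn": [0, 0, 0], "claw": 1}, {"linear": [0, 0, 0.1], "turn": [0, 0, 0], "claw": 1}, {"linear": [0, 0, 0], "turn": [0, 0, 0], "claw": 1}])

```text
time: 19.7
position: [0.5269, 0.0199, 0.1327]
tool_rot: [-2.019, -2.407, -0.0]
ft_force: [-1.2, 0.3, -3.5]
grip_width: 0.702
```

Emit:
move_arm(deltas=[{"linear": [0, 0, 0.1], "turn": [0, 0, 0], "claw": 1}, {"linear": [0, 0, 0.05], "turn": [0, 0, 0], "claw": 1}, {"linear": [0, 0, 0], "turn": [0, 0, 0], "claw": 1}])

```text
time: 19.95
position: [0.527, 0.0199, 0.1276]
tool_rot: [-2.019, -2.407, -0.0]
ft_force: [0.2, 0.2, -1.4]
grip_width: 0.697
```

Emit:
move_arm(deltas=[{"linear": [0, 0, 0.1], "turn": [0, 0, 0], "claw": 1}, {"linear": [0, 0, 0.05], "turn": [0, 0, 0], "claw": 1}, {"linear": [0, 0, 0], "turn": [0, 0, 0], "claw": 1}])

```text
time: 20.2
position: [0.5271, 0.0198, 0.1234]
tool_rot: [2.019, 2.406, 0.001]
ft_force: [-0.8, 1.3, 1.6]
grip_width: 0.699
```

Emit:
move_arm(deltas=[{"linear": [0, 0, 0.1], "turn": [0, 0, 0], "claw": 1}, {"linear": [0, 0, 0.05], "turn": [0, 0, 0], "claw": 1}, {"linear": [0, 0, 0], "turn": [0, 0, 0], "claw": 1}])

```text
time: 20.45
position: [0.5272, 0.0198, 0.1189]
tool_rot: [2.019, 2.406, 0.001]
ft_force: [-1.1, 0.4, 2.1]
grip_width: 0.7
```

Emit:
move_arm(deltas=[{"linear": [0, 0, 0.1], "turn": [0, 0, 0], "claw": 1}, {"linear": [0, 0, 0.05], "turn": [0, 0, 0], "claw": 1}, {"linear": [0, 0, 0], "turn": [0, 0, 0], "claw": 1}])

```text
time: 20.7
position: [0.5272, 0.0198, 0.1145]
tool_rot: [2.019, 2.406, 0.001]
ft_force: [-1.7, 1.7, 3.6]
grip_width: 0.701
```

Emit:
move_arm(deltas=[{"linear": [0, 0, 0.08], "turn": [0, 0, 0], "claw": 1}, {"linear": [0, 0, 0], "turn": [0, 0, 0], "claw": 1}, {"linear": [0, 0, 0], "turn": [0, 0, 0], "claw": 1}])

```text
time: 20.95
position: [0.5271, 0.0198, 0.112]
tool_rot: [2.019, 2.407, 0.001]
ft_force: [-1.5, 1.7, 4.0]
grip_width: 0.699
```

Emit:
move_arm(deltas=[{"linear": [0, 0, 0.06], "turn": [0, 0, 0], "claw": 1}, {"linear": [0, 0, 0], "turn": [0, 0, 0], "claw": 1}, {"linear": [0, 0, 0], "turn": [0, 0, 0], "claw": 1}])

```text
time: 21.2
position: [0.5271, 0.0198, 0.1103]
tool_rot: [2.019, 2.407, 0.001]
ft_force: [-1.4, 1.7, 3.4]
grip_width: 0.699
```

Emit:
move_arm(deltas=[{"linear": [0, 0, 0.05], "turn": [0, 0, 0], "claw": 1}, {"linear": [0, 0, 0], "turn": [0, 0, 0], "claw": 1}, {"linear": [0, 0, 0], "turn": [0, 0, 0], "claw": 1}])

```text
time: 21.45
position: [0.5271, 0.0198, 0.1088]
tool_rot: [2.019, 2.407, 0.0]
ft_force: [-1.8, 1.7, 4.7]
grip_width: 0.697
```

Emit:
move_arm(deltas=[{"linear": [0, 0, 0.04], "turn": [0, 0, 0], "claw": 1}, {"linear": [0, 0, 0], "turn": [0, 0, 0], "claw": 1}, {"linear": [0, 0, 0], "turn": [0, 0, 0], "claw": 1}])

```text
time: 21.7
position: [0.5271, 0.0198, 0.1076]
tool_rot: [2.019, 2.407, 0.0]
ft_force: [-1.7, 1.8, 4.4]
grip_width: 0.698
```

Emit:
move_arm(deltas=[{"linear": [0, 0, 0.03], "turn": [0, 0, 0], "claw": 1}, {"linear": [0, 0, 0], "turn": [0, 0, 0], "claw": 1}, {"linear": [0, 0, 0], "turn": [0, 0, 0], "claw": 1}])

```text
time: 21.95
position: [0.5271, 0.0199, 0.1069]
tool_rot: [2.019, 2.407, 0.001]
ft_force: [-1.4, 1.4, 6.5]
grip_width: 0.7
```

Emit:
move_arm(deltas=[{"linear": [0, 0, 0.03], "turn": [0, 0, 0], "claw": 1}, {"linear": [0, 0, 0], "turn": [0, 0, 0], "claw": 1}, {"linear": [0, 0, 0], "turn": [0, 0, 0], "claw": 1}])

```text
time: 22.2
position: [0.5271, 0.0199, 0.1064]
tool_rot: [2.019, 2.407, 0.001]
ft_force: [-3.3, 1.5, 7.8]
grip_width: 0.7
```

Emit:
move_arm(deltas=[{"linear": [0, 0, 0.02], "turn": [0, 0, 0], "claw": 1}, {"linear": [0, 0, 0], "turn": [0, 0, 0], "claw": 1}, {"linear": [0, 0, 0], "turn": [0, 0, 0], "claw": 1}])

```text
time: 22.45
position: [0.5271, 0.0199, 0.1062]
tool_rot: [2.019, 2.407, 0.001]
ft_force: [-3.7, 0.1, 9.6]
grip_width: 0.701
```

Force now rises at about 5-6 N per mm, so the bottle is on the pad, consistent with the expected home height. I'll let go, check and retreat straight up.

Emit:
move_arm(deltas=[{"linear": [0, 0, 0.02], "turn": [0, 0, 0], "claw": 1}, {"linear": [0, 0, 0], "turn": [0, 0, 0], "claw": 1}, {"linear": [0, 0, 0], "turn": [0, 0, 0], "claw": 1}])

```text
time: 22.7
position: [0.5272, 0.0199, 0.1059]
tool_rot: [2.019, 2.407, 0.001]
ft_force: [-5.5, 1.1, 13.1]
grip_width: 0.698
```

Emit:
move_arm(deltas=[{"linear": [0, 0, 0], "turn": [0, 0, 0], "claw": 0}, {"linear": [0, 0, 0], "turn": [0, 0, 0], "claw": 0}, {"linear": [0, 0, 0], "turn": [0, 0, 0], "claw": 0}, {"linear": [0, 0, 0], "turn": [0, 0, 0], "claw": 0}, {"linear": [0, 0, 0], "turn": [0, 0, 0], "claw": 0}, {"linear": [0, 0, 0], "turn": [0, 0, 0], "claw": 0}])

```text
time: 23.2
position: [0.5269, 0.0195, 0.1041]
tool_rot: [-2.02, -2.406, 0.001]
ft_force: [0.5, -0.7, 0.0]
grip_width: 0.982
```

Emit:
move_arm(deltas=[{"linear": [0, 0, -0.2], "turn": [0, 0, 0], "claw": 0}, {"linear": [0, 0, -0.5], "turn": [0, 0, 0], "claw": 0}, {"linear": [0, 0, -0.8], "turn": [0, 0, 0], "claw": 0}, {"linear": [0, 0, -0.8], "turn": [0, 0, 0], "claw": 0}, {"linear": [0, 0, -0.8], "turn": [0, 0, 0], "claw": 0}, {"linear": [0, 0, -0.8], "turn": [0, 0, 0], "claw": 0}, {"linear": [0, 0, -0.8], "turn": [0, 0, 0], "claw": 0}, {"linear": [0, 0, 0], "turn": [0, 0, 0], "claw": 0}, {"linear": [0, 0, 0], "turn": [0, 0, 0], "claw": 0}])

```text
time: 23.95
position: [0.5279, 0.0198, 0.2474]
tool_rot: [2.018, 2.405, 0.004]
ft_force: [-0.0, 0.3, 0.0]
grip_width: 1.001
```

```bash
sed -i "s/5.png/6.png/;s/5.npz/6.npz/;s#pics/c5#pics/c6#;s#^cv2.imwrite#can[300:,400:]=cv2.resize(im[120:270,120:320],(400,300))\ncv2.imwrite#" m6.py; python3 m6.py; ls pics | tail -3
sed -i "s/200,265)),/200,285)),/;s/160,260)/160,280)/" az.py;  python3 az.py 6 2>&1 | grep -v Warn|grep -v "   2"
python3 - <<'E'
from h import *
z=np.load('side6.npz');y=np.load('scene6.npz')
for h in (.146,.152,.064): print(h,'side',proj(z['K'],z['M'],(.528,.0177,h)).round(1),'scene',proj(y['K'],y['M'],(.528,.0177,h)).round(1))
E
```

```text
[0.5269 0.0197 0.2456] [0.0006 0.     0.0012] [-0.   0.1  1. ] [-0.16  0.06  0.07  1.76 -0.    1.33  0.09]
[[-0.174, 0.985, -0.002], [0.985, 0.174, -0.0], [0.0, -0.002, -1.0]]
wrist4.png
wrist5.png
wrist6.png
scene bbox [309 238  32  30 644] well az,R 2.3508 0.033
  median -0.17441568776957192 21
side bbox [ 290  219   36   39 1154] well az,R 1.0896 0.0328
  median -1.0530050529954136 31
bottle minus well (world) [ 0.0009 -0.0006]
0.146 side [307.  206.1] scene [324.4 230.3]
0.152 side [307. 203.] scene [324.4 228.4]
0.064 side [307.3 247.2] scene [324.6 254. ]
```

```bash
ls pics
```

```text
c1.png
c2.png
c4.png
c5.png
c6.png
scene0.png
scene1.png
scene4.png
scene5.png
scene6.png
side0.png
side1.png
side4.png
side5.png
side6.png
w1.png
w1c.png
w1g.png
w2.png
w2g.png
w3.png
wrist0.png
wrist4.png
wrist5.png
wrist6.png
```

View pics/c6.png

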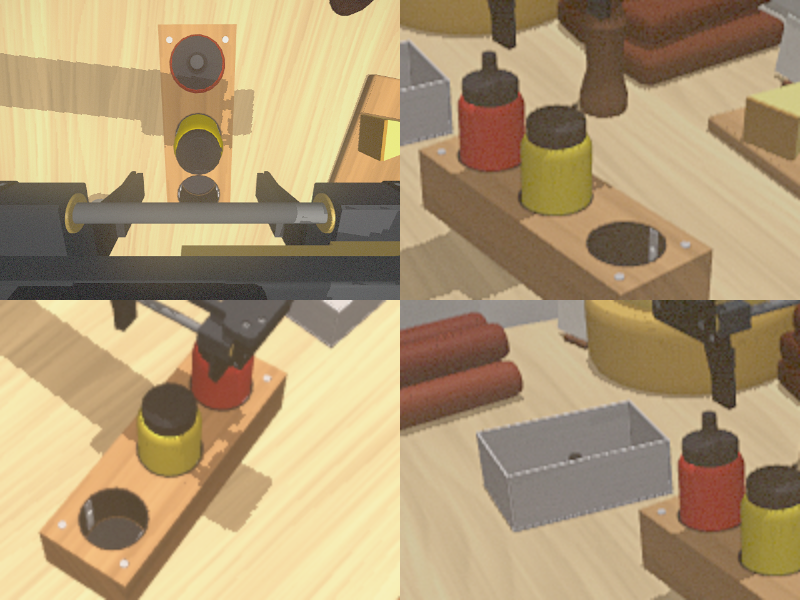

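```bash
python3 -c "
from bench import ctrl
print(ctrl.close_job())"
```

```text
the job is handed in; nothing more can be done
None
```

The old cap is in the dish tub, the mustard bottle is pressed home in the middle well and let go, and the job is handed in. The robot's clock stood at about 24 s; no verdict was reported.

- **Old cap:** The cap was in the right well. I saw the nozzle in the camera views, went straight to that well and pinched it. The jaws stopped at 13 mm, which matches the nozzle. I did not feel in the middle well, because the pictures showed it empty and the bottle later went down to the floor there. The last picture still shows the cap lying in the tub.
- **Mustard bottle:** It was pressed past the leaves until the force rose about 5–6 N per mm, the stiffness of the pad. The largest reading was 13 N up, or about 16 N of push counting the bottle's weight.
- **Last checks:** The camera measurement put the bottle about 1 mm off the well's axis. It looks upright in the last pictures, but I did not measure its tilt. Its height (cap top roughly 0.14 m, against 0.146 m expected) was only a coarse picture reading. I relied on the pad force and the arm height for depth: 0.106 m at the last press, against about 0.1075 m for an unloaded floor.
- **Everything else:** The ketchup bottle stands in its well, and the gripper is open, clear and reads near-zero force. I did not re-measure the mill, jar and cup at the end; the arm's path kept clear of them.
- **Disagreement:** Before insertion the cameras and the arm's own position differed by about 4 mm along the row. I took the middle value and the bottle went in without side force until it reached the pad.

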